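Set the blue air regulator and lock it

TASK

Two air-line regulators stand on the parts-shop counter. On the one with the blue knob, turn the knob until its white pointer points at the green mark, and only then slide its forked lock, by the yellow handle, fully home over the knob, so that it stays locked on the mark when you let go. Leave the knob and the lock of the orange regulator as they are.

Things in the scene. Friction and masses are not known exactly. Their poses are not given: they have to be found in the camera images.
- blue_regulator: Regulator with the blue knob, fixed: aluminium block 230 (x) x 84 (y) x 30 mm high, from x = -50 to +180. Origin: on the counter under the knob's axis; +x points from knob to yellow lock handle, z up. White dial round the knob, green mark on its -x side, away from the lock. Gauge on the -x end and hose nipples beside the knob (to y = +-62) stay below 43 mm.
- blue_knob_grip (a point): Point on the blue knob's axis, 66 mm above the counter, the height to pinch it. The knob is a flat bar on edge, 46 long (this point's x), 16 thick (its y), on a round skirt of radius 24; skirt top 40, bar top 79 mm above the counter. The white stripe on one end of the bar (the point's -x end) is the pointer.
- blue_knob (a joint): Angle of the blue knob, rad: 0 with the pointer on the green mark, positive when the pointer is anticlockwise of it seen from above; the bar lies along the regulator's x axis turned anticlockwise by this angle. Starts 0.7 to 1.4 anticlockwise; turns from -0.6 to 1.5, needs about 0.05 N m and stays where it is left.
- blue_lock_handle (a point): Centre of the blue regulator's upright yellow lock handle, 80 mm above the counter; handle 18 (regulator's x) by 16 (y), from 53 to 97 mm above the counter, on a dark steel carriage 50 wide. It is 142 mm from the knob's axis with the lock back, 62 when home. Two prongs (tops 53 mm, 26 mm gap) point to the knob and go on both sides of its bar; they jam on a bar that is off the mark.
- blue_lock (a joint): Travel of the blue regulator's lock, m: 0 fully back (as it starts), 0.08 fully home against its stop; moves along the regulator's -x axis, needs about 2 N and stays where it is left.
- orange_pointer (a point): Pointer end of the orange regulator's knob bar, 23 mm from that knob's axis, 66 mm above the counter. That regulator is the same in shape, with an orange knob.
- orange_lock_handle (a point): Centre of the orange regulator's yellow lock handle, 80 mm above the counter.

How it is judged:
By the outcome, as a careful person would: the job done as asked, in the order asked, and still so for the second after the job is handed in, with the robot touching nothing.
It also fails if it takes over 42 s, if anything falls off the work surface, if the arm or the gripper's body presses on something with over 40 N, if the wrist force passes 120 N, or if a joint passes its speed limit or range.

ROBOT

A 7-joint arm with a two-finger parallel gripper is mounted at the origin on the work surface. World frame = base frame: x ahead of the robot, y to its left, z up, the work surface at z = 0. Lengths are in m, angles in rad, forces in N, time in s.
With the tool pointing down it reaches from about 0.4 to 0.85 m from the base axis. Payload 4.5 kg.
Tool frame: the origin (TCP) lies on the centre line of the jaws, within the pads' length; the fingertips stand r.tcp_to_tips ahead of it and the grasp point (between the pads) lies 11 mm behind it (r.tcp_to_tips is the distance from the TCP to the fingertips, in m); y points along the fingers, x is the direction in which the jaws open and shut, and the axes are right-handed (so a half turn about y gives the same grasp; the last joint's range is limited). The gripper opens to 88 mm and grips with 3 to 60 N. Pads are 18 mm wide; open, the fingers measure 123 mm over their backs; the gripper's body (75 mm by 187 mm) begins 45 mm behind the grasp point.
Start: joints at [1.176, 0.689, -0.195, 1.565, 0.157, 0.902, -0.215], TCP at [0.26, -0.568, 0.247] pointing down, gripper open.
Joint ranges: [-3.01, 3.01], [-0.46, 2.08], [-1.47, 1.51], [0.13, 2.56], [-1, 4.14], [0.04, 2.09], [-2.66, 2.66]. Speed limits (rad/s): [2.57, 2.57, 3.14, 3.14, 3.14, 3.14, 3.14].

INTERFACE

Orientations are given as a unit quaternion [x, y, z, w].
In Python, from plant import r gives the robot as it stands. The module is installed in compiled form; this text tells all that it offers.
- The arm moves only by the shell command python3 -m inch 'ROWS' [OPENING] [FORCE]. ROWS is text: rows parted by semicolons, each of 4 numbers parted by spaces: the shift along the tool's x, y, z in mm, then the turn about the tool's y in degrees. In form: x y z spin; .... A call has 1 to 10 rows; each row is the pose to reach, as a shift and turn from the pose commanded when the call began, along the tool's axes at that moment; what a row does not reach only later rows make up. A row lasts 1/10 s, in which the tool goes at most 50 mm and 8.59 degrees, less where a joint would pass 70% of its speed; a pose out of reach is approached as far as the arm can. A call with a gripper value outside its range is refused whole. OPENING is the gripper command: -1 is shut, 1 is fully open, values between are in proportion, set as the call begins (- or left out, the last holds). The fingers move at their own pace and stop on an object; FORCE is the grip in N (left out, the last holds). Time passes only in rows, so rows that repeat a pose let the fingers close. It gives the time, the measured TCP pose, the force and the opening at its end, in the units of the state.
- r.get_state(): the state, without advancing time (a new reading comes with each control period).
- r.snapshot(name): name is "scene" or "top"; returns a dict with "frame" (480x640x3 uint8, red, green, blue), "intrinsics" (3x3 intrinsics, pixels), "dist_coeffs" ([k1, k2, p1, p2, k3] as OpenCV has them; the pictures are not rectified), "R" (3x3) and "t" (3): a world point X has camera coordinates R X + t. Camera axes: x right, y down, z forward; pixel columns grow to the right and rows downward; lengths in m; the calibration is good to about 2 mm. A picture is of the moment at which its call begins. There is no depth.
- r.finish_job(): hands the job in, once; it reports no verdict.
Trained networks look in the newest picture that a camera, given by its name, has taken for a name from the list of things; names that differ only in an ending like _2 or _b are one class to them, and where a whole thing is asked for, a point or a joint stands for the part that bears it (a point fixed in the world has none). Each returns a list of dicts, best first, with "p" (0 to 1); they miss things now and then, are a little off and sometimes report something else, mostly with a low value. They report only what shows in the picture. A call takes as long as a camera call.
- r.trace(camera, name): "region" (480x640 bool, what is visible of it) and "centre" ([row, column] in pixels, amid what is visible of it).
- r.tip_of(camera, name): "centre" ([row, column] in pixels: a listed point, or the origin of a listed thing).
The state is a dict: "clock": time; "q": joint angles; "qd": joint speeds; "joint_torque": joint torques, N m; "tool_pos": TCP position; "eef_rot": TCP orientation; "contact_force": force on the tool from outside, world axes, zero at the start; "moment": the same for the moment, N m; "opening": opening from 0.0 (shut) to 1.0 (fully open).
Only numpy, scipy, OpenCV 4.12 (cv2) and the standard library are available. Lean on these libraries where they do the work, as an engineer would, in place of code of your own. Each camera call takes 0.05 s, during which the arm holds its last target.

## Working session

There is one attempt and no reset: what is moved stays moved. The work goes in short steps, Python scripts to look and compute and a shell command to move; the robot and the scene stay as the last step left them, time stands still between calls to the robot, and variables do not carry over. Pictures are saved under pics/ and viewed, and the job is handed in when it is done.

```bash
mkdir -p pics; cat > h.py <<'E'
import numpy as np,cv2
from plant import r
def snap(cam,fn=None):
    s=r.snapshot(cam)
    if fn: cv2.imwrite('pics/'+fn,s['frame'][:,:,::-1])
    return s
def onz(s,rc,z):
    K=np.array(s['intrinsics'],float);d=np.array(s['dist_coeffs'],float)
    u=cv2.undistortPoints(np.array([[[rc[1],rc[0]]]],float),K,d)[0,0]
    R=np.array(s['R']);t=np.array(s['t']);C=-R.T@t
    v=R.T@np.array([u[0],u[1],1]);return C+v*(z-C[2])/v[2]
def proj(s,X):
    p,_=cv2.projectPoints(np.array(X,float).reshape(-1,1,3),cv2.Rodrigues(np.array(s['R']))[0],np.array(s['t'],float),np.array(s['intrinsics'],float),np.array(s['dist_coeffs'],float));return p[:,0]
E
python3 - <<'E'
from h import *
st=r.get_state();print(st['clock'],st['tool_pos'],st['eef_rot'],st['opening'],r.tcp_to_tips)
Z={'blue_regulator':0,'blue_knob_grip':.066,'blue_lock_handle':.08,'orange_pointer':.066,'orange_lock_handle':.08}
for c in('top','scene'):
    s=snap(c,c+'0.png')
    print(c,-np.array(s['R']).T@np.array(s['t']))
    for n,z in Z.items():
        for o in r.tip_of(c,n)[:2]: print(n,round(o['p'],2),np.round(o['centre'],1),np.round(onz(s,o['centre'],z),4))
E
```

```text
0.0 [ 0.25954352 -0.56790078  0.245921  ] [-0.59464157  0.38272747 -0.38158943  0.59523995] 1.0011676780654895 0.008
top [ 0.41214724 -0.01039837  0.85886702]
blue_regulator 0.98 [297.3 154.5] [0.477  0.2112 0.    ]
blue_knob_grip 0.7 [297.8 143.4] [0.4714 0.2089 0.066 ]
blue_lock_handle 0.82 [188.9 120.6] [0.6143 0.2412 0.08  ]
orange_pointer 0.67 [301.5 442.4] [ 0.4639 -0.1801  0.066 ]
orange_pointer 0.64 [294.8 142.9] [0.4753 0.2097 0.066 ]
orange_lock_handle 0.77 [178.8 420.7] [ 0.6244 -0.1552  0.08  ]
scene [0.91070018 0.52598213 0.55081971]
blue_regulator 0.63 [344.5 465.1] [0.4773 0.2164 0.    ]
blue_knob_grip 0.63 [308.2 471.5] [0.4788 0.2156 0.066 ]
blue_lock_handle 0.61 [360.2 398.4] [0.6165 0.2357 0.08  ]
orange_pointer 0.79 [177.8 309.5] [ 0.4698 -0.1647  0.066 ]
orange_pointer 0.69 [345.6 462.2] [0.5332 0.2528 0.066 ]
orange_lock_handle 0.57 [198.5 227. ] [ 0.6231 -0.1664  0.08  ]
```

View pics/top0.png

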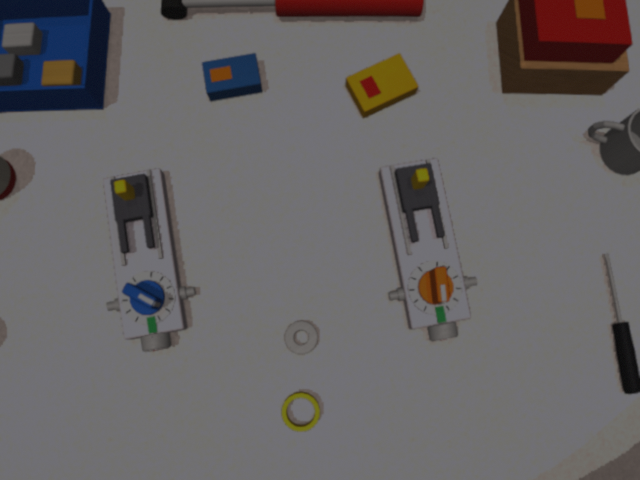

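View pics/scene0.png

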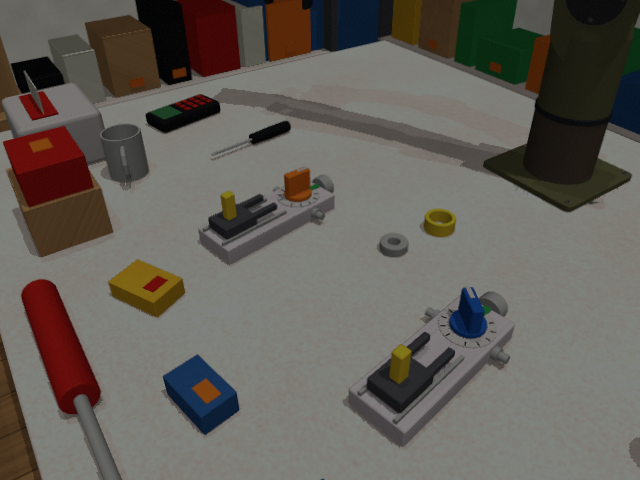

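The top view has the blue regulator at left: knob at about (147,297), yellow handle at (121,188) and green mark at (152,325). The pointer stripe faces lower right, near (155,302). I'll overlay the model to refine the pose.

```bash
cat >> h.py <<'E'
def overlay(s,o,yaw,th,fn,win,lock=0,k=4):
    r0,r1,c0,c1=win
    im=cv2.resize(s['frame'][r0:r1,c0:c1,::-1],None,fx=k,fy=k,interpolation=cv2.INTER_CUBIC)
    im=cv2.convertScaleAbs(im,alpha=1.5)
    def W(P,a=yaw):
        P=np.array(P,float);c,n=np.cos(a),np.sin(a)
        return np.c_[o[0]+c*P[:,0]-n*P[:,1],o[1]+n*P[:,0]+c*P[:,1],P[:,2]]
    def line(P,col,a=yaw):
        q=((proj(s,W(P,a))-[c0,r0]+.5)*k).astype(int)
        cv2.polylines(im,[q.reshape(-1,1,2)],True,col,1,cv2.LINE_AA)
    def rect(x0,x1,y0,y1,z): return [(x0,y0,z),(x1,y0,z),(x1,y1,z),(x0,y1,z)]
    line(rect(-.05,.18,-.042,.042,.03),(0,0,255))
    h=.142-lock
    line(rect(h-.009,h+.009,-.008,.008,.097),(255,0,255))
    line(rect(-.023,.023,-.008,.008,.079),(0,255,255),yaw+th)
    line([(.024*np.cos(a),.024*np.sin(a),.04) for a in np.linspace(0,6.28,40)],(0,255,0))
    cv2.imwrite('pics/'+fn,im)
E
cat > fit.py <<'E'
from h import *
# yaw from block outline: trace regulator and print knob angle from blue pixels
S={c:snap(c) for c in('top','scene')}
for c,s in S.items():
    for n in('blue_knob','blue_lock_handle','blue_regulator'):
        for o in r.trace(c,n)[:1]: print(c,n,round(o['p'],2),np.round(o['centre'],1),o['region'].sum())
o=(.4765,.212);yaw=np.arctan2(.0265,.1385);
overlay(S['top'],o,yaw,.75,'t1.png',(160,355,80,230))
overlay(S['scene'],o,yaw,.75,'s1.png',(270,450,330,530))
E
python3 fit.py
```

```text
top blue_knob 0.56 [296.5 145.6] 1054
top blue_regulator 0.86 [258.  145.1] 11253
scene blue_knob 0.56 [316.6 469.2] 1403
scene blue_lock_handle 0.86 [374.5 402.1] 3174
scene blue_regulator 0.91 [365.2 432.5] 12872
```

View pics/t1.png

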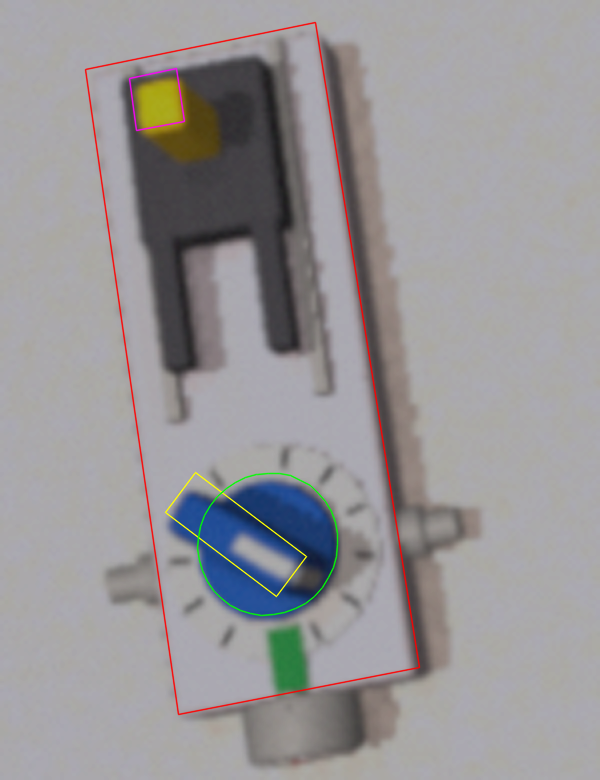

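View pics/s1.png

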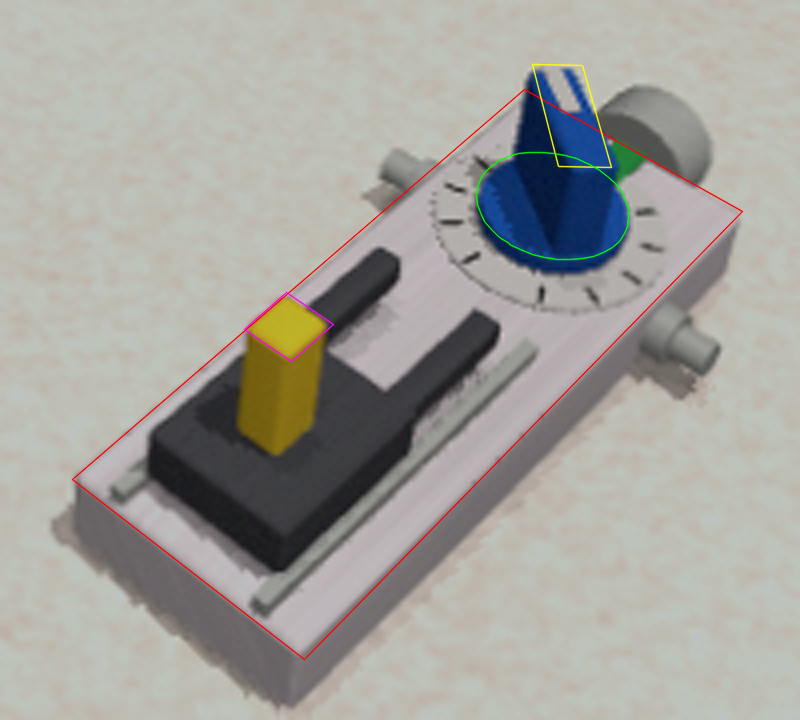

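```bash
cat > fit2.py <<'E'
from h import *
import sys
from scipy.optimize import minimize
def hull(s,P,m):
    q=(proj(s,P)*16*4+ (4*16*.5-8)).astype(np.int32)
    cv2.fillConvexPoly(m,cv2.convexHull(q.reshape(-1,1,2)),255,cv2.LINE_8,4)
def box(o,a,hx,hy,z0,z1):
    c,n=np.cos(a),np.sin(a)
    return [(o[0]+c*x-n*y,o[1]+n*x+c*y,z) for x in(-hx,hx) for y in(-hy,hy) for z in(z0,z1)]
def cyl(o,R,z0,z1): return [(o[0]+R*np.cos(t),o[1]+R*np.sin(t),z) for t in np.linspace(0,6.28,48) for z in(z0,z1)]
def up(m): return cv2.resize(m.astype(np.float32),None,fx=4,fy=4,interpolation=cv2.INTER_LINEAR)
def near(s,m,X,rad=45):
    p=proj(s,[X])[0];g=np.zeros(m.shape,np.uint8);cv2.circle(g,tuple(int(v) for v in p),rad,1,-1);return m*g
def blue(s,X):
    h=cv2.cvtColor(s['frame'],cv2.COLOR_RGB2HSV)
    m=((h[...,0]>100)&(h[...,0]<130)&(h[...,1]>110)).astype(np.uint8)
    return cv2.morphologyEx(near(s,m,X,35),cv2.MORPH_CLOSE,np.ones((5,5)))
def yel(s,X):
    h=cv2.cvtColor(s['frame'],cv2.COLOR_RGB2HSV)
    return near(s,((h[...,0]>20)&(h[...,0]<35)&(h[...,1]>130)&(h[...,2]>50)).astype(np.uint8),X,35)
def fit(S,ms,model,x0,step):
    T=[up(m) for m in ms]
    def f(x):
        e=0
        for s,t in zip(S,T):
            m=np.zeros(t.shape,np.uint8)
            for P in model(x): hull(s,P,m)
            e+=np.abs(t-(m>0)).sum()/t.sum()
        return e
    sim=[x0]+[np.array(x0)+np.eye(len(x0))[i]*step[i] for i in range(len(x0))]
    R=minimize(f,x0,method='Nelder-Mead',options=dict(initial_simplex=sim,xatol=1e-4,fatol=1e-4,maxiter=200))
    return R.x,R.fun
def knob(x): return [box(x,x[2],.023,.008,.04,.079),cyl(x,.024,.030,.040)]
def run(cams,k0,h0,do=('k','h')):
    S={c:snap(c) for c in cams}
    for grp in ([[c] for c in cams]+([list(cams)] if len(cams)>1 else [])):
        ss=[S[c] for c in grp]
        if 'k' in do:
            x,e=fit(ss,[blue(s,(k0[0],k0[1],.06)) for s in ss],knob,k0,(.006,.006,.2));print(grp,'knob',np.round(x,4),round(e,3))
        if 'h' in do:
            y,e=fit(ss,[yel(s,(h0[0],h0[1],.08)) for s in ss],lambda q:[box(q,.19,.009,.008,.053,.097)],h0,(.006,.006));print(grp,'handle',np.round(y,4),round(e,3))
        if do==('k','h'):
            d=y-x[:2];yaw=np.arctan2(d[1],d[0]);print('   yaw',round(yaw,4),'dist',round(np.hypot(*d),4),'th',round(x[2]-yaw,3))
    return S
if __name__=='__main__': run(('top','scene'),(.4765,.212,1.05),(.6155,.2385))
E
python3 fit2.py
```

```text
['top'] knob [0.4749 0.2126 1.1618] 0.346
['top'] handle [0.614  0.2382] 0.255
   yaw 0.1821 dist 0.1415 th 0.98
['scene'] knob [0.4733 0.2099 0.9379] 0.155
['scene'] handle [0.6146 0.2366] 0.213
   yaw 0.1861 dist 0.1438 th 0.752
['top', 'scene'] knob [0.4739 0.2114 0.9936] 0.524
['top', 'scene'] handle [0.615  0.2379] 0.475
   yaw 0.1855 dist 0.1436 th 0.808
```

```bash
python3 - <<'E'
from h import *
from fit2 import blue
S={c:snap(c) for c in('top','scene')}
o=(.4745,.2112);yaw=.186
overlay(S['top'],o,yaw,.87,'t2.png',(265,345,95,205),k=7)
overlay(S['scene'],o,yaw,.87,'s2.png',(270,370,430,520),k=6)
a=cv2.imread('pics/t2.png');b=cv2.imread('pics/s2.png')
H=min(a.shape[0],b.shape[0]);a=cv2.resize(a,(400,int(a.shape[0]*400/a.shape[1])));b=cv2.resize(b,(400,int(b.shape[0]*400/b.shape[1])))
m=np.zeros((max(a.shape[0],b.shape[0]),800,3),np.uint8);m[:a.shape[0],:400]=a;m[:b.shape[0],400:]=b
cv2.imwrite('pics/c2.png',m)
from scipy.spatial.transform import Rotation as R
st=r.get_state();print(np.round(R.from_quat(st['eef_rot']).as_matrix(),3))
E
```

```text
[[ 0.416  0.     0.909]
 [-0.909 -0.     0.416]
 [ 0.    -1.    -0.   ]]
```

View pics/c2.png

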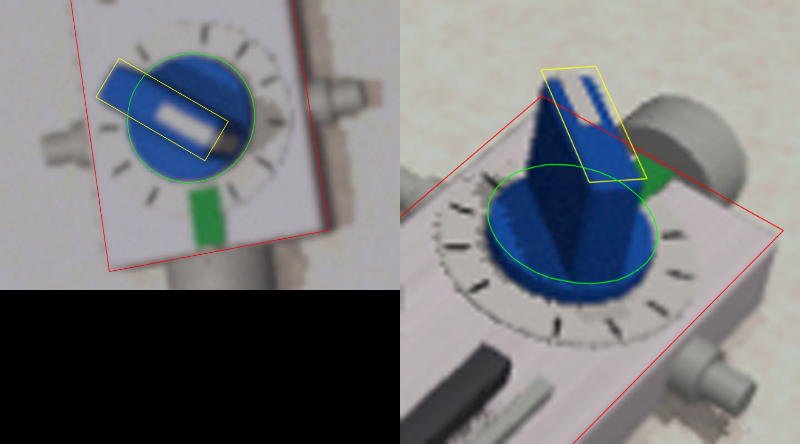

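```bash
python3 -m inch '-24 0 37 -3.6; -47 0 74 -7.2; -70 0 111 -10.8; -94 0 148 -14.4; -117 0 185 -18; -141 0 223 -21.6; -164 0 260 -25.2; -188 0 297 -28.8; -211 0 334 -32.4; -235 0 371 -36' 0.14 20
cat > rel.py <<'E'
import sys
from h import *
from scipy.spatial.transform import Rotation as R
X=np.array([float(v) for v in sys.argv[1:4]]);a=float(sys.argv[4])
st=r.get_state();M=R.from_quat(st['eef_rot']).as_matrix()
cur=np.degrees(np.arctan2(M[1,0],M[0,0]))
print('clock',round(st['clock'],2),'pos',np.round(st['tool_pos'],4),'jaw ang',round(cur,2),'tilt',np.round(M[:,1],3),'open',round(st['opening'],3),'F',np.round(st['contact_force'],1))
print('tool shift mm',np.round(M.T@(X-st['tool_pos'])*1000,1),'spin',round(cur-a,2),'q',np.round(st['q'],2))
E
python3 rel.py .474 .211 .15 -29.5
```

```text
clock: 2.2
tool_pos: [0.5005, -0.1991, 0.2469]
eef_rot: [0.684, -0.179, 0.179, -0.684]
contact_force: [0.1, 0.3, -0.3]
opening: 0.571
clock 2.2 pos [ 0.5005 -0.1991  0.2469] jaw ang -29.3 tilt [ 0.001 -0.    -1.   ] open 0.571 F [ 0.1  0.3 -0.3]
tool shift mm [-223.9   96.7  344.7] spin 0.2 q [ 0.5   0.59 -0.34  1.82  0.27  0.78 -0.49]
```

```bash
python3 -m inch '-22 0 35 0; -45 0 69 0; -67 0 104 0; -90 10 138 0; -112 20 172 0; -134 35 207 0; -157 50 241 0; -179 65 276 0; -202 80 310 0; -224 97 345 0'
python3 rel.py .474 .211 .055 -29.5
```

```text
clock: 3.2
tool_pos: [0.474, 0.2119, 0.1494]
eef_rot: [-0.684, 0.179, -0.18, 0.684]
contact_force: [0.5, -0.5, -0.2]
opening: 0.574
clock 3.2 pos [0.474  0.2119 0.1494] jaw ang -29.43 tilt [ 0.001  0.    -1.   ] open 0.574 F [ 0.5 -0.5 -0.2]
tool shift mm [ 0.3 94.4 -0.8] spin 0.07 q [-0.39  0.71 -0.2   1.97  0.28  0.49 -1.3 ]
```

```bash
python3 -m inch '0 20 0 0; 0 40 0 0; 0 60 0 0; 0 75 -1 0; 0 87 -1 0; 0 94 -1 0; 0 94 -1 0'
python3 - <<'E'
from h import *
s=snap('scene');cv2.imwrite('pics/s3.png',cv2.resize(s['frame'][180:400,340:600,::-1],None,fx=3,fy=2.7))
s=snap('top');cv2.imwrite('pics/t3.png',cv2.resize(s['frame'][200:360,60:240,::-1],None,fx=3,fy=3))
E
python3 rel.py .474 .211 .055 -29.5
```

```text
clock: 3.9
tool_pos: [0.4733, 0.2092, 0.0551]
eef_rot: [0.684, -0.18, 0.179, -0.684]
contact_force: [-0.4, -0.9, -0.6]
opening: 0.569
clock 4.0 pos [0.4739 0.2094 0.056 ] jaw ang -29.44 tilt [ 0.001  0.    -1.   ] open 0.572 F [ 0.1 -0.8  0.3]
tool shift mm [-0.7  1.   1.5] spin 0.06 q [-0.44  0.87 -0.11  2.02  0.34  0.27 -1.35]
```

View pics/s3.png

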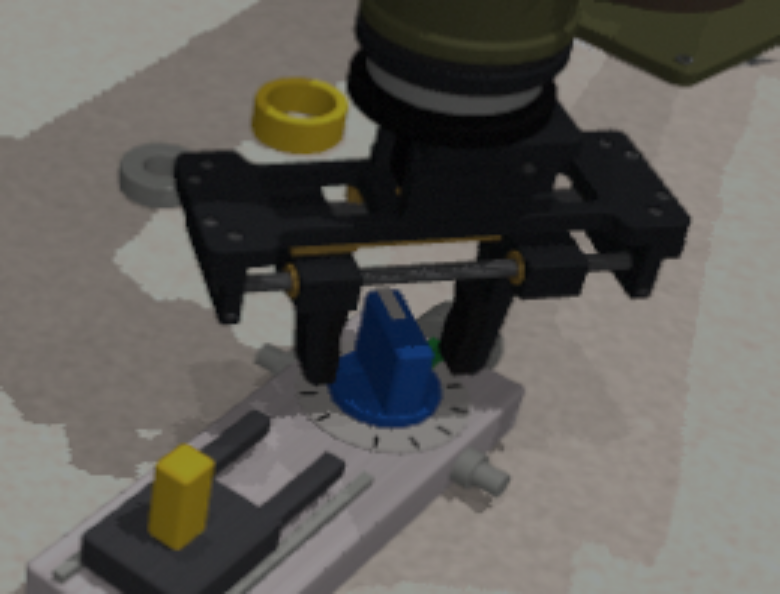

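View pics/t3.png

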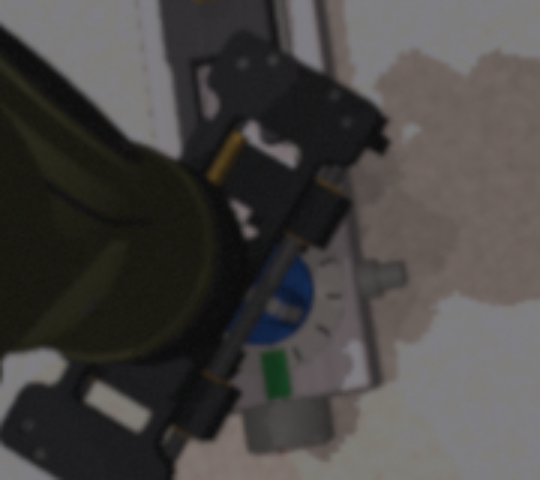

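The bar sits between the open fingers, near (395,340) in the scene crop, and the jaws are square to it. Closing now.

```bash
python3 -m inch '0 0 0 0; 0 0 0 0; 0 0 0 0; 0 0 0 0; 0 0 0 0; 0 0 0 0' -1 15
python3 rel.py .474 .211 .055 -79.4
```

```text
clock: 4.6
tool_pos: [0.4737, 0.2092, 0.0559]
eef_rot: [-0.684, 0.18, -0.18, 0.684]
contact_force: [-0.0, 0.3, 3.1]
opening: 0.181
clock 4.6 pos [0.4737 0.2092 0.0559] jaw ang -29.44 tilt [ 0.  0. -1.] open 0.181 F [-0.   0.3  3.1]
tool shift mm [-0.6  0.9  1.7] spin 49.96 q [-0.44  0.87 -0.11  2.02  0.34  0.27 -1.35]
```

```bash
python3 -m inch '0 0 0 5; 0 0 0 10; 0 0 0 15; 0 0 0 20; 0 0 0 25; 0 0 0 30; 0 0 0 35; 0 0 0 40; 0 0 0 45; 0 0 0 50' - 25
python3 -m inch '0 0 0 0; 0 0 0 0'
python3 rel.py .474 .2095 .055 -79.4
python3 - <<'E'
from h import *
s=snap('scene');overlay(s,(.474,.2105),.186,0,'s4.png',(260,440,330,530))
s=snap('top');overlay(s,(.474,.2105),.186,0,'t4.png',(190,350,80,230))
E
```

```text
clock: 5.6
tool_pos: [0.4725, 0.2109, 0.0559]
eef_rot: [-0.543, 0.453, -0.451, 0.544]
contact_force: [-2.5, 4.2, 4.0]
opening: 0.18
clock: 5.8
tool_pos: [0.4725, 0.2108, 0.0559]
eef_rot: [-0.545, 0.451, -0.45, 0.545]
contact_force: [-3.2, 4.2, 3.0]
opening: 0.179
clock 5.8 pos [0.4725 0.2108 0.0559] jaw ang -79.2 tilt [-0.001  0.002 -1.   ] open 0.179 F [-3.2  4.2  3. ]
tool shift mm [1.6 0.9 1.2] spin 0.2 q [-0.52  0.87  0.02  2.02 -0.07  0.24 -1.82]
```

View pics/s4.png

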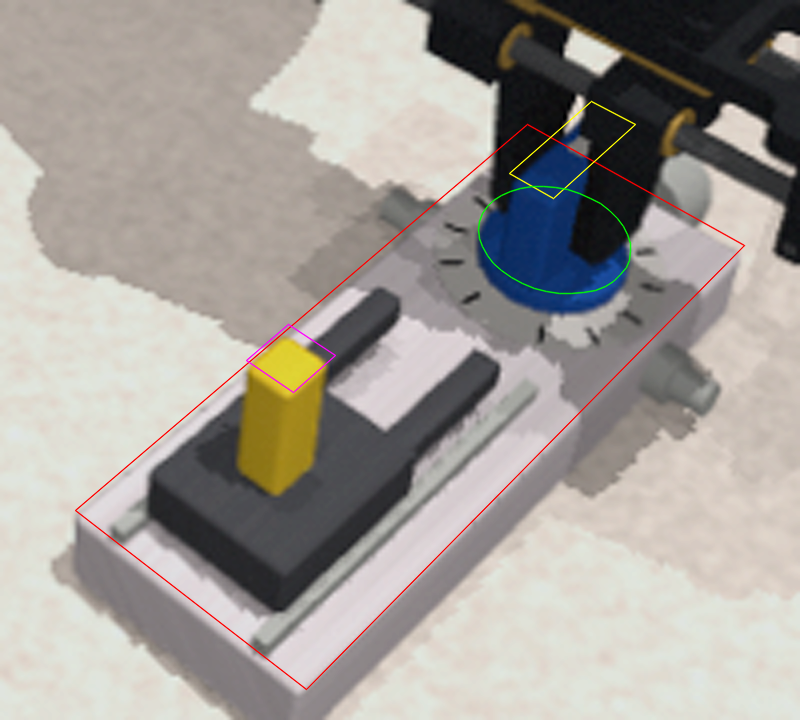

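View pics/t4.png

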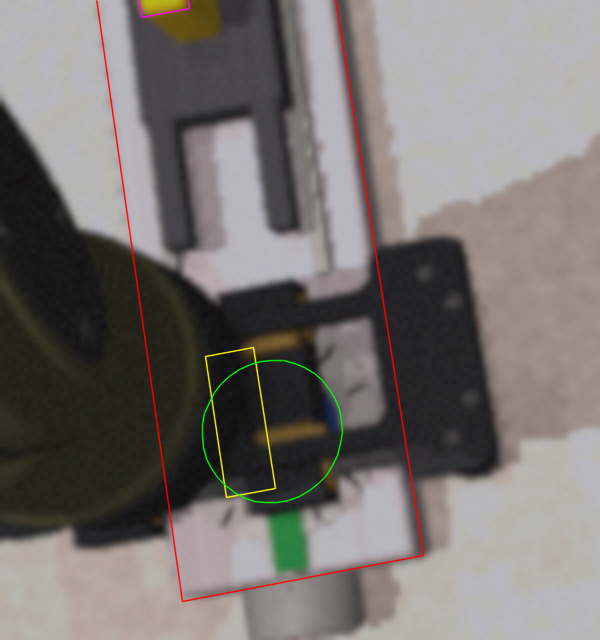

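```bash
python3 -m inch '0 0 0 0; 0 0 0 0; 0 0 0 0; 0 0 0 0; 0 -20 0 0; 0 -45 0 0; 0 -70 0 0; 0 -95 0 0; 0 -95 0 0' -0.2
python3 - <<'E'
from fit2 import *
S=run(('scene',),(.474,.2105,.186),(.615,.237))
overlay(S['scene'],(.474,.2105),.186,0,'s5.png',(270,400,410,540),k=6)
s=snap('top');overlay(s,(.474,.2105),.186,0,'t5.png',(190,350,80,230))
E
```

```text
clock: 6.8
tool_pos: [0.4754, 0.2096, 0.1533]
eef_rot: [-0.542, 0.451, -0.453, 0.546]
contact_force: [1.0, -0.6, -0.4]
opening: 0.398
['scene'] knob [0.4731 0.2112 0.3089] 0.153
['scene'] handle [0.6149 0.2366] 0.209
   yaw 0.1775 dist 0.144 th 0.131
```

View pics/s5.png

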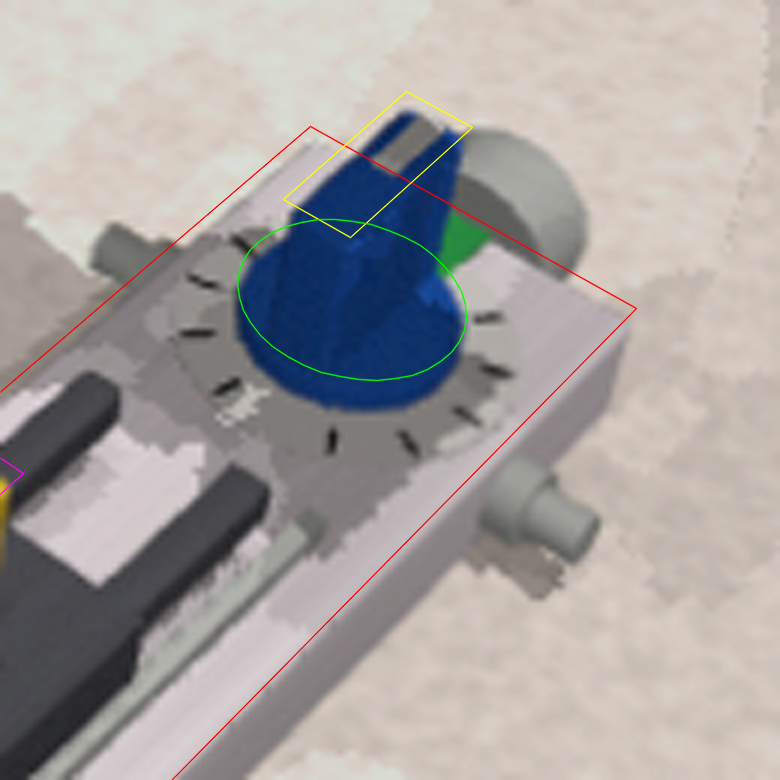

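View pics/t5.png

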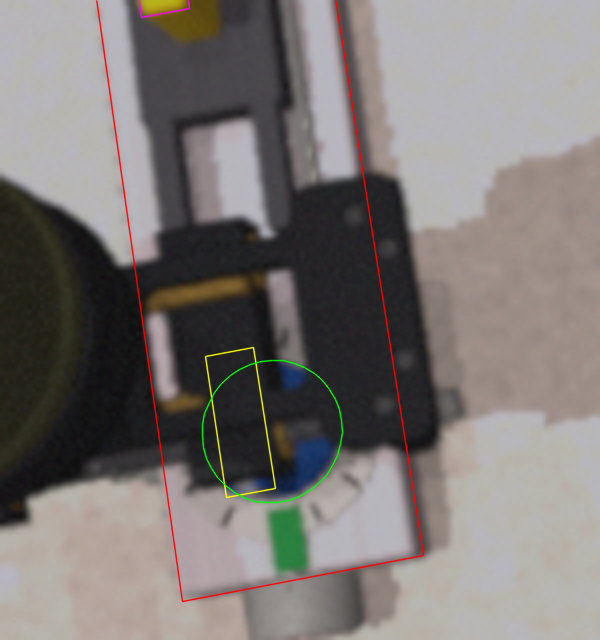

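```bash
python3 -m inch '40 0 0 0; 80 0 0 0; 120 0 0 0; 160 0 0 0; 200 0 0 0; 230 0 0 0; 230 0 0 0'
python3 - <<'E'
from fit2 import *
S=run(('top','scene'),(.474,.2105,.186),(.615,.237))
im=S['top']['frame'][260:345,95:205,::-1];cv2.imwrite('pics/t6.png',cv2.convertScaleAbs(cv2.resize(im,None,fx=7,fy=7,interpolation=cv2.INTER_CUBIC),alpha=1.5))
E
```

```text
clock: 7.6
tool_pos: [0.5153, -0.023, 0.1494]
eef_rot: [0.543, -0.454, 0.454, -0.541]
contact_force: [0.5, -0.5, -0.1]
opening: 0.401
['top'] knob [ 0.4749  0.2143 -0.0373] 0.345
['top'] handle [0.6151 0.238 ] 0.232
   yaw 0.1671 dist 0.1421 th -0.204
['scene'] knob [0.4731 0.2112 0.3089] 0.152
['scene'] handle [0.6153 0.2368] 0.209
   yaw 0.1779 dist 0.1445 th 0.131
['top', 'scene'] knob [0.4738 0.2119 0.3089] 0.513
['top', 'scene'] handle [0.6147 0.2376] 0.444
   yaw 0.1807 dist 0.1432 th 0.128
```

View pics/t6.png

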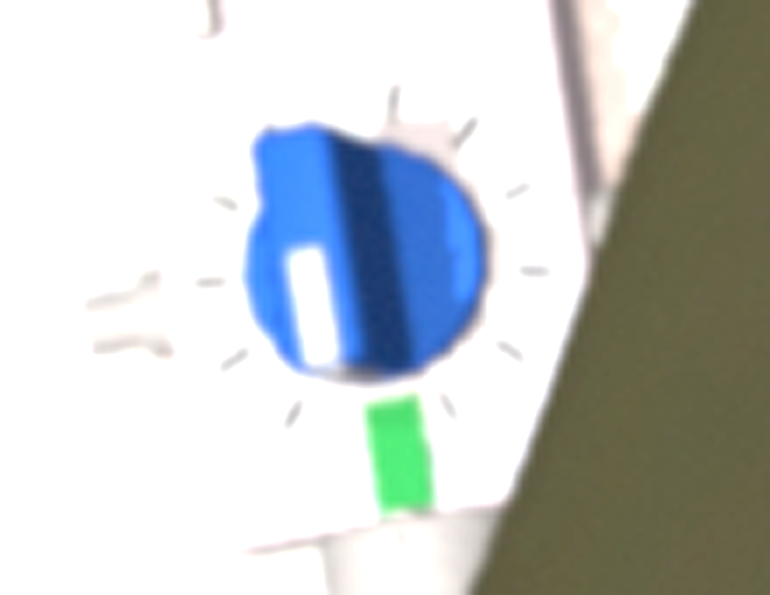

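```bash
cat > ang.py <<'E'
from h import *
def pca(s,m,z,win):
    # oriented axis of mask, via pixel centroids per image row, in world plane z
    ys,xs=np.nonzero(m); P=np.array([onz(s,(y,x),z)[:2] for y,x in zip(ys,xs)])
    w=m[ys,xs]
    c=(P*w[:,None]).sum(0)/w.sum();q=P-c;C=(q*w[:,None]).T@q/w.sum();e,v=np.linalg.eigh(C);d=v[:,1]*np.sign(v[0,1])
    return c,np.arctan2(d[1],d[0]),np.sqrt(12*e)
s=snap('top');f=s['frame'].astype(float)
hsv=cv2.cvtColor(s['frame'],cv2.COLOR_RGB2HSV).astype(float)
g=np.zeros(f.shape[:2]);reg=(slice(300,345),slice(130,180))
gm=np.clip((f[...,1]-f[...,0]-20)/60,0,1);g[reg]=gm[reg]
n,l,st,ce=cv2.connectedComponentsWithStats((g>.2).astype(np.uint8));k=1+np.argmax(st[1:,4]);g*=(l==k)
print('green',[np.round(v,4) for v in pca(s,g,.031,0)])
w=np.zeros(f.shape[:2]);reg=(slice(288,316),slice(130,150))
wm=np.clip((f[...,0]-60)/60,0,1);w[reg]=wm[reg]
n,l,st,ce=cv2.connectedComponentsWithStats((w>.2).astype(np.uint8))
print(st[1:],ce[1:])
E
python3 ang.py
python3 - <<'E'
from h import *
s=snap('top');print(s['frame'][290:318,130:158,0])
E
```

```text
green [array([0.4388, 0.207 ]), np.float64(0.0255), array([0.0101, 0.0193])]
[[130 288  20  28 259]] [[137.33204633 305.7992278 ]]
[[196 149  81  43  43  44  45  46  47  48  48  46  42  31  25  20  21  20
   17  20  25  31  34  37  35  38  38  37]
 [180 116  57  41  43  44  45  47  47  48  48  47  44  34  24  21  19  21
   19  19  25  31  35  36  37  37  39  38]
 [153  85  45  39  42  45  45  46  47  48  50  49  45  37  27  20  20  17
   19  20  20  30  34  37  36  38  38  38]
 [128  61  41  39  42  45  46  48  50  50  52  49  46  38  29  22  17  20
   21  20  19  28  34  38  38  38  37  39]
 [116  52  41  39  44  48  57  65  73  80  76  59  48  39  28  23  22  19
   21  20  19  28  34  36  37  36  38  38]
 [107  50  44  41  45  62  92 116 129 141 129  84  52  41  30  22  19  20
   19  18  22  25  34  36  37  37  36  39]
 [100  50  44  41  49  81 133 170 184 188 168 107  57  43  31  23  19  21
   21  21  21  27  34  35  36  37  37  37]
 [ 96  50  44  41  49  92 153 199 211 208 183 122  66  45  35  25  21  18
   19  19  21  24  32  35  39  37  37  37]
 [ 90  49  45  40  48  86 151 204
[... 1607 characters left out ...]
211 215 216 215 208 183 138 102 113 139 146 146 148 133  99  71  57  50
   46  37  29  25  30  43  62  86 106  92]
 [215 215 215 215 215 207 187 160 146 138 140 137 138 129 109  92  82  76
   74  68  65  72  88 104 119 129 125  98]
 [215 215 216 215 216 215 211 202 195 188 182 168 157 145 132 125 115 108
  111 117 125 139 156 167 168 158 126  89]
 [216 216 216 216 216 216 214 209 209 211 209 202 197 191 186 182 173 167
  171 172 173 178 183 177 167 146 109  77]
 [215 215 216 215 216 215 208 190 194 211 215 214 213 213 212 209 198 190
  185 171 162 157 149 133 120 105  83  69]
 [215 216 216 215 216 214 194 159 177 208 215 215 216 215 215 207 183 155
  138 123 111 102  91  79  72  70  67  67]]
```

```bash
cat > ang.py <<'E'
from h import *
def rowline(s,ch,rows,c0,c1,base,z):
    P=[];
    for y in rows:
        w=np.clip(ch[y,c0:c1]-base,0,None);P.append((y,(w*np.arange(c0,c1)).sum()/w.sum()))
    P=np.array(P);k=np.polyfit(P[:,0],P[:,1],1);res=P[:,1]-np.polyval(k,P[:,0])
    A=onz(s,(rows[0],np.polyval(k,rows[0])),z);B=onz(s,(rows[-1],np.polyval(k,rows[-1])),z);d=A-B
    return np.round(A[:2],4),np.round(B[:2],4),round(np.arctan2(d[1],d[0]),4),round(res.std(),3)
if __name__=='__main__':
  s=snap('top');f=s['frame'].astype(float)
  print('stripe',rowline(s,f[...,0],range(297,309),133,145,50,.079))
  print('green',rowline(s,f[...,1]-f[...,0],range(320,331),142,162,15,.031))
  # block right edge: gradient at z=.03, rails
  b=f.sum(2);P=[]
  for y in range(190,285):
    row=np.convolve(b[y,150:195],[1,1,1],'same');g=-np.diff(row)[3:-3];j=np.argmax(g);P.append((y,153+j))
  P=np.array(P,float);k=np.polyfit(P[:,0],P[:,1],1)
  for _ in range(5):
    e=abs(P[:,1]-np.polyval(k,P[:,0]));k=np.polyfit(P[e<1.5*np.median(e)+.3,0],P[e<1.5*np.median(e)+.3,1],1)
  A=onz(s,(190,np.polyval(k,190)),.03);B=onz(s,(284,np.polyval(k,284)),.03);d=A-B;print('edge',A,B,np.arctan2(d[1],d[0]))
E
python3 ang.py
```

```text
stripe (array([0.4715, 0.2119]), array([0.4574, 0.2096]), np.float64(0.1608), np.float64(0.172))
green (array([nan, nan]), array([nan, nan]), np.float64(nan), np.float64(nan))
edge [0.62488567 0.19808141 0.03      ] [0.49285165 0.17446259 0.03      ] 0.17701207769662686ang.py:5: RuntimeWarning: invalid value encountered in scalar divide
  w=np.clip(ch[y,c0:c1]-base,0,None);P.append((y,(w*np.arange(c0,c1)).sum()/w.sum()))
```

The stripe's angle is 0.161 and the regulator edge's is 0.177, so the pointer is within about 0.02 rad of the mark. On to the lock handle.

```bash
python3 rel.py .615 .2373 .13 -79.8
```

```text
clock 7.85 pos [ 0.5152 -0.015   0.1501] jaw ang -79.27 tilt [-0.001  0.001 -1.   ] open 0.4 F [ 0.8 -0.1  0.2]
tool shift mm [-229.3   20.3  145. ] spin 0.53 q [-0.04  0.7  -0.03  1.99  0.04  0.46 -1.48]
```

```bash
python3 -m inch '-25 0 15 0; -50 0 30 0; -75 5 45 0; -100 8 60 0; -130 12 80 0; -160 14 100 0; -190 16 120 0; -215 18 137 0.5; -229 20 145 0.5; -229 20 145 0.5'
python3 rel.py .615 .2373 .069 -79.8
```

```text
clock: 8.85
tool_pos: [0.615, 0.2404, 0.1299]
eef_rot: [-0.543, 0.453, -0.451, 0.544]
contact_force: [-0.9, -1.0, 0.2]
opening: 0.398
clock 8.85 pos [0.615  0.2404 0.1299] jaw ang -79.53 tilt [-0.001  0.003 -1.   ] open 0.398 F [-0.9 -1.   0.2]
tool shift mm [ 3.2 60.9 -0.5] spin 0.27 q [-0.46  0.88  0.03  1.55 -0.04  0.71 -1.79]
```

```bash
python3 -m inch '2 10 0 0; 2 25 0 0; 2 40 0 0; 2 52 0 0; 2 60 0 0; 2 60 0 0'
python3 - <<'E'
from h import *
s=snap('scene');cv2.imwrite('pics/s7.png',cv2.resize(s['frame'][180:440,300:560,::-1],None,fx=2.2,fy=2.2))
E
python3 rel.py .615 .2373 .069 -79.8
```

```text
clock: 9.45
tool_pos: [0.6156, 0.2322, 0.0689]
eef_rot: [0.543, -0.455, 0.454, -0.541]
contact_force: [0.8, -0.5, 0.5]
opening: 0.399
clock 9.5 pos [0.6163 0.2326 0.0699] jaw ang -79.94 tilt [-0.001 -0.001 -1.   ] open 0.398 F [-0.6  0.3 -0.4]
tool shift mm [-4.9  0.9 -0.4] spin -0.14 q [-0.45  0.96  0.03  1.58 -0.04  0.61 -1.79]
```

View pics/s7.png

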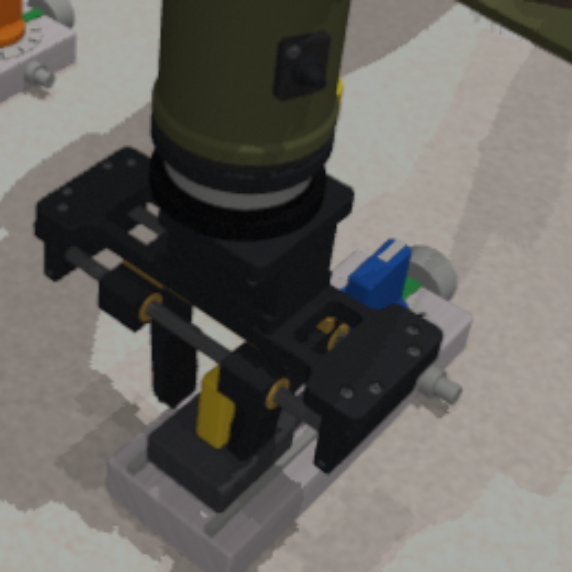

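The handle (about (213,410) in the crop) is between the fingers but closer to the +y one. I'll centre on it and close.

```bash
python3 -m inch '-2 0 0 0; -4 0 0 0; -4 0 0 0'
python3 -m inch '0 0 0 0; 0 0 0 0; 0 0 0 0; 0 0 0 0; 0 0 0 0' -1 15
python3 rel.py .5363 .2230 .069 -79.8
```

```text
clock: 9.8
tool_pos: [0.6161, 0.2377, 0.0714]
eef_rot: [-0.542, 0.454, -0.454, 0.543]
contact_force: [-0.1, -0.2, 0.8]
opening: 0.403
clock: 10.3
tool_pos: [0.616, 0.2368, 0.0708]
eef_rot: [-0.542, 0.454, -0.454, 0.542]
contact_force: [-0.2, -0.4, 1.1]
opening: 0.183
clock 10.3 pos [0.616  0.2368 0.0708] jaw ang -79.93 tilt [ 0. -0. -1.] open 0.183 F [-0.2 -0.4  1.1]
tool shift mm [ -0.3   1.8 -80.8] spin -0.13 q [-0.45  0.96  0.03  1.58 -0.05  0.61 -1.79]
```

```bash
python3 -m inch '0 0 -6 0; 0 0 -12 0; 0 0 -18 0; 0 0 -24 0; 0 0 -30 0; 0 0 -36 0; 0 0 -42 0; 0 0 -48 0; 0 0 -48 0'
python3 rel.py .5363 .2230 .069 -79.8
```

```text
clock: 11.2
tool_pos: [0.5672, 0.228, 0.0708]
eef_rot: [0.543, -0.455, 0.454, -0.541]
contact_force: [-1.2, -0.5, 4.1]
opening: 0.18
clock 11.2 pos [0.5672 0.228  0.0708] jaw ang -79.92 tilt [-0.002 -0.001 -1.   ] open 0.18 F [-1.2 -0.5  4.1]
tool shift mm [ -0.5   1.9 -31.3] spin -0.12 q [-0.47  0.91  0.03  1.73 -0.05  0.5  -1.81]
```

```bash
python3 -m inch '0 0 -5 0; 0 0 -10 0; 0 0 -15 0; 0 0 -20 0; 0 0 -24 0; 0 0 -27 0; 0 0 -29 0; 0 0 -31 0; 0 0 -32 0; 0 0 -32 0' - 25
python3 rel.py .5363 .2230 .069 -79.8
```

```text
clock: 12.2
tool_pos: [0.5372, 0.2227, 0.0708]
eef_rot: [0.542, -0.454, 0.454, -0.542]
contact_force: [1.7, -0.6, 3.4]
opening: 0.18
clock 12.2 pos [0.5372 0.2227 0.0708] jaw ang -79.94 tilt [ 0. -0. -1.] open 0.18 F [ 1.7 -0.6  3.4]
tool shift mm [-0.5  1.8 -0.8] spin -0.14 q [-0.49  0.89  0.03  1.83 -0.05  0.43 -1.82]
```

```bash
python3 -m inch '0 0 -2 0; 0 0 -3 0; 0 0 -4 0; 0 0 -5 0; 0 0 -5 0'
python3 rel.py .5363 .2230 .069 -79.8
```

```text
clock: 12.7
tool_pos: [0.5369, 0.2226, 0.0709]
eef_rot: [-0.539, 0.452, -0.456, 0.545]
contact_force: [11.2, 0.1, -5.1]
opening: 0.179
clock 12.7 pos [0.5369 0.2226 0.0709] jaw ang -79.98 tilt [ 0.009  0.002 -1.   ] open 0.179 F [11.2  0.1 -5.1]
tool shift mm [-0.5  1.9 -0.6] spin -0.18 q [-0.49  0.89  0.03  1.84 -0.05  0.41 -1.82]
```

The lock is against its stop: the force rose to 11 N, the position stayed still, and travel is about 80 mm. I'll relax the push, release and retreat.

```bash
python3 -m inch '0 0 3 0; 0 0 4 0; 0 0 4 0'
python3 -m inch '0 0 0 0; 0 0 0 0; 0 0 0 0; 0 0 0 0; 0 0 0 0; 0 -20 0 0; 0 -50 0 0; 0 -80 0 0; 0 -100 0 0; 0 -100 0 0' -0.2
python3 -m inch '35 0 0 0; 75 0 0 0; 120 0 0 0; 165 0 0 0; 210 0 0 0; 250 0 0 0; 280 0 0 0; 300 0 0 0; 300 0 0 0'
python3 - <<'E'
from fit2 import *
from ang import rowline
S=run(('top','scene'),(.474,.2115,.186),(.536,.223),do=('h',))
s=S['top'];print('stripe',rowline(s,s['frame'][...,0].astype(float),range(297,309),133,145,50,.079))
overlay(s,(.474,.212),.178,0,'t8.png',(190,350,80,230),lock=.08)
overlay(S['scene'],(.474,.2105),.178,0,'s8.png',(270,450,370,540),lock=.08)
cv2.imwrite('pics/topfull.png',s['frame'][:,:,::-1])
print(r.get_state()['clock'],r.get_state()['opening'])
E
```

```text
clock: 13.0
tool_pos: [0.5371, 0.2227, 0.0708]
eef_rot: [-0.541, 0.454, -0.455, 0.542]
contact_force: [5.2, -1.5, 2.0]
opening: 0.174
clock: 14.0
tool_pos: [0.5377, 0.2233, 0.1734]
eef_rot: [-0.54, 0.453, -0.455, 0.544]
contact_force: [0.4, -0.6, -0.3]
opening: 0.399
clock: 14.9
tool_pos: [0.5879, -0.0771, 0.1695]
eef_rot: [0.542, -0.456, 0.456, -0.54]
contact_force: [0.7, 0.9, 0.5]
opening: 0.402
['top'] handle [0.5355 0.2241] 0.225
['scene'] handle [0.5364 0.2229] 0.217
['top', 'scene'] handle [0.536  0.2234] 0.447
stripe (array([0.4715, 0.2121]), array([0.4574, 0.2098]), np.float64(0.1673), np.float64(0.019))
15.0 0.3972467379100861
```

View pics/t8.png

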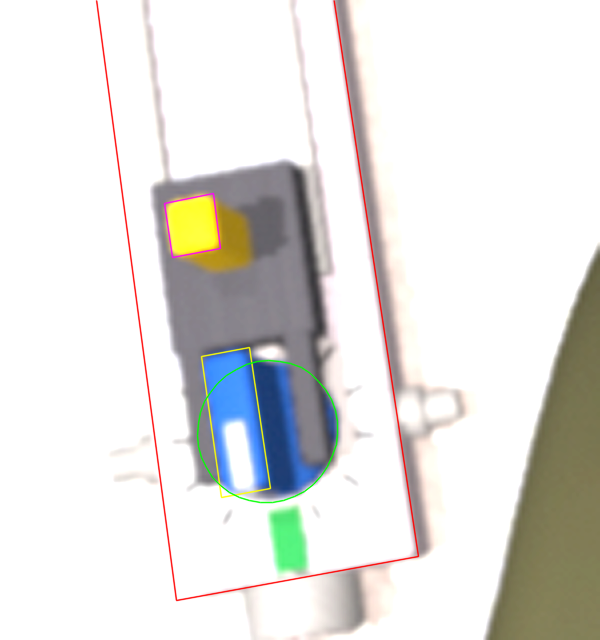

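View pics/s8.png

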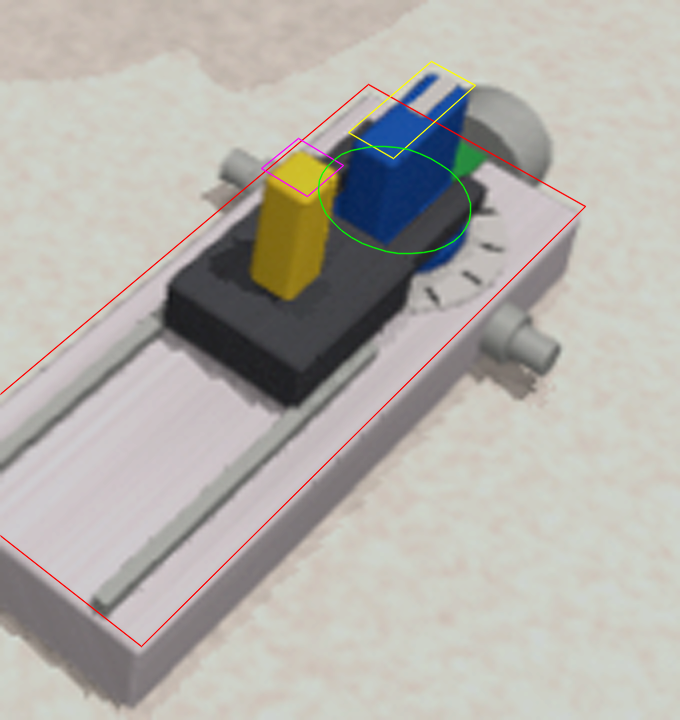

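View pics/topfull.png

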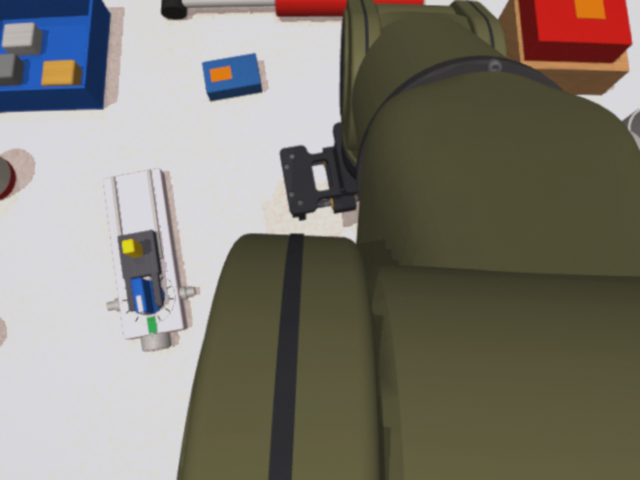

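In the pictures the prongs straddle the blue bar, its stripe (top crop about (238,455)) is aligned with the green mark, and the yellow handle is at the home position. The gripper is in free air, so I'm handing in.

```bash
python3 -c "
from plant import r
print(r.finish_job())"
```

```text
the job is handed in; nothing more can be done
None
```

The blue knob is on its green mark and its lock is fully home; I handed the job in at about 15 s. I turned the knob about 50° clockwise, checked it from above, then slid the lock in by its yellow handle and let go.

**Lock:** it travelled about 80 mm, then stopped moving while the push rose to about 11 N. After release, both cameras put the handle about 63 mm from the knob's axis; 62 mm is home.

**Pointer:** its stripe lay at 0.167 rad against about 0.177 for the regulator's edge, so it is within about 0.02 rad of the mark. The prongs sit on both sides of the bar.

**Orange regulator:** I never went down near it, and the force readings showed no contact. The arm hid it in the last top picture, so I have no final picture check of it.

**Checks that disagreed:** fitting the knob's coloured outline gave inconsistent angles after the turn, -0.20 rad from the top camera and +0.13 from the scene camera. I went by the stripe and edge lines, and the lock going home without jamming agrees with them. My attempt to measure the green mark's own direction also failed, so I used the regulator's edge as the reference.

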